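# Put the griddle plate away in the empty holder

## Robot

A 6-joint arm with a two-finger parallel gripper is mounted at the origin on the work surface. World frame = base frame: x ahead of the robot, y to its left, z up, the work surface at z = 0. Lengths are in m, angles in rad, forces in N, time in s.
With the tool pointing down it reaches from about 0.3 to 0.775 m from the base axis. Payload 14.6 kg.
Tool frame: the origin (TCP) lies at the very end of the fingers, on their centre line; the grasp point (between the pads) lies 19 mm behind it; y points along the fingers, x is the direction in which the jaws open and shut, and the axes are right-handed (so a half turn about y gives the same grasp; the last joint's range is limited). The gripper opens to 94 mm and grips with 3 to 60 N. Pads are 16 mm wide; open, the fingers measure 119 mm over their backs; the gripper's body (75 mm by 177 mm) begins 78 mm behind the grasp point.
Start: joints at [-1.27, 0.3, 1.521, -0, 1.321, -0.067], TCP at [0.198, -0.513, 0.205] pointing down, gripper open.
Joint ranges: [-3.03, 3.03], [-0.79, 2.21], [0.23, 2.52], [-1.04, 4.18], [0, 3.07], [-2.55, 2.55]. Speed limits (rad/s): [2.22, 2.22, 2.57, 3.14, 3.14, 3.14].

## Interface

Orientations are given as [roll, pitch, yaw] about the fixed x, y, z axes, in that order (R = Rz(yaw) Ry(pitch) Rx(roll)).
In Python, from station import * gives the robot as it stands.
- The arm moves only by the tool send_rows, never from a script. Its argument "series" is text: rows parted by semicolons, each of 7 numbers parted by spaces: the turn, a rotation vector about the tool's x, y, z in units of 5 degrees (1.0 is 5 degrees), then the shift along the tool's x, y, z in cm, then the opening, from -1 (shut) to 1 (fully open). A call has exactly 10 rows; each row is the pose to reach, as a shift and turn from the pose commanded when the call began, along the tool's axes at that moment; what a row does not reach only later rows make up. A row lasts 1/12 s, in which the tool goes at most 41.7 mm and 7.16 degrees, less where a joint would pass 70% of its speed; a pose out of reach is approached as far as the arm can. A call with a gripper value outside its range is refused whole. The fingers move at their own pace and stop on an object; "newtons" is the grip in N (left out, the last holds). Time passes only in rows, so rows that repeat a pose let the fingers close, or fill a call up. It gives the time, the measured TCP pose, the force and the opening at its end, in the units of the state.
- get_obs(): the state, without advancing time (a new reading comes with each control period).
- camera(name): name is "scene" or "top" or "wrist"; returns the picture (400x640x3 uint8, red, green, blue); there is no depth.
- camera_info(name): a dict with "K" (3x3 intrinsics, pixels), "R" (3x3) and "t" (3): a world point X has camera coordinates R X + t; the wrist camera has in their place "mount" (4x4, takes a point from camera to tool coordinates, whose origin is the TCP and whose axes are the tool frame's). Camera axes: x right, y down, z forward; pixel columns grow to the right and rows downward; lengths in m; the calibration is good to about 2 mm. A picture is of the moment at which its call begins: read the wrist's pose just before it. camera_info takes no time and is no camera call.
- hand_in(): hands the job in, once; it reports no verdict.
The state is a dict: "time_s": time; "qpos": joint angles; "joint_vel": joint speeds; "tau": joint torques, N m; "ee_pos": TCP position; "eef_rot": TCP orientation; "force": force on the tool from outside, world axes, zero at the start; "moment": the same for the moment, N m; "grip_width": finger opening in m.
Only numpy, scipy, OpenCV 4.12 (cv2) and the standard library are available. Lean on these libraries where they do the work, as an engineer would, in place of code of your own. Each camera call takes 0.05 s, during which the arm holds its last target. There are 200 camera calls.

## Task

Lift the ribbed aluminium griddle plate out of the black drying stand and slide it down on edge into the one empty wooden-based holder, roughly centred along the slot and all the way to the bottom, then let go. Lower it in rather than dropping it, and leave the wooden board standing in the drying stand.

Things in the scene. Friction and masses are not known exactly. Their poses are not given: they have to be found in the camera images.
- plate: Flat ribbed aluminium griddle plate, 10 mm thick (its x), 130 mm wide (y), 120 mm tall (z), about 0.4 kg, the same either way round. Origin: centre of its lower edge; z up. Stands on edge, its foot 12 mm above the counter, loose in one of the drying stand's two slots (which one varies). Grip it over its thickness at the top edge, mid-width, and lift.
- board: Plain pale wooden board, 12 mm thick (x), 130 mm wide (y), 120 mm tall (z), standing in the drying stand's other slot, parallel to the plate. Origin: centre of its lower edge. To be left alone.
- stand: Black drying stand, fixed: base 140 x 140 mm, 12 mm thick. Two slots along its y, at x = -40 and +40 mm, each between two steel cheeks 80 mm long and 18 mm apart, rising to 47 mm above the counter. Origin: centre of the underside; z up.
- holder: The empty holder, fixed: wooden base 54 (x) x 130 (y) x 12 mm thick, with one slot along y, centred, 24 mm wide, between steel cheeks 80 mm long, straight to 67 mm above the counter, then flared to 43 mm wide at 79 mm. Slot floor: base top. Origin: centre of the underside; z up. Two like it beside it, about 95 mm apart in x, are full (green and blue boards, 97 mm high); their order varies.
Not all that is in view belongs to the job. Leave any red or turquoise look-alike of the plate alone.

How it is judged:
On the way:
1. the plate is lifted clear of the drying stand (height (world z) of plate above 0.06 m), for 0.1 s.
At the end, for the whole second after the job is handed in: The plate stands on edge at rest in the empty holder's slot: its lower edge within 8 mm of the slot's floor, within 12 mm of the slot's middle across and 30 mm along, leaning under 16 degrees, turned under 17 degrees; the board is within 30 mm of its start and leans under 20 degrees (x of plate in the frame of holder between -0.012 and 0.012 m and y of plate in the frame of holder between -0.03 and 0.03 m and z of plate in the frame of holder between 0.006 and 0.02 m and angle between plate's own z axis and vertical below 0.28 rad and angle between the x axis of plate and the x axis of holder, either way round below 0.3 rad and linear speed of plate below 0.02 m/s and distance of board from where it was at the start of the episode below 0.03 m and angle between board's own z axis and vertical below 0.35 rad); the robot touches nothing.
It fails at once if the plate is dropped into the holder (faster than 0.7 m/s within the slot) (horizontal distance between plate and holder below 0.04 m and z of plate in the frame of holder below 0.079 m and linear speed of plate above 0.7 m/s).
It fails at once if the wooden board is moved more than 30 mm or knocked over (distance of board from where it was at the start of the episode above 0.03 m or angle between board's own z axis and vertical above 0.35 rad).
It also fails if it takes over 48 s, if anything falls off the work surface, if the arm or the gripper's body presses on something with over 40 N, if the wrist force passes 120 N, or if a joint passes its speed limit or range.

## Working session

There is one attempt and no reset: what is moved stays moved. The work goes in short steps, Python scripts to look and compute and a tool call to move; the robot and the scene stay as the last step left them, time stands still between calls to the robot, and variables do not carry over. Pictures are saved under pics/ and viewed, on a budget of 10 in all, crops included, one or two more only if the job needs it, and the job is handed in when it is done.

Besides the shell and the picture viewer there is one more tool, called after ">>>" by a JSON object that holds its "op" and its "data", one argument or row to a line. send_rows: Moves the arm, as the interface text tells. Its arguments: {"type":"object","properties":{"series":{"type":"string"},"newtons":{"type":"number"}},"required":["series"]}

```bash
mkdir -p pics; ls
python3 - <<'E'
from station import *
import cv2, numpy as np
print(get_obs())
for n in ["scene","top","wrist"]:
    i=camera_info(n); print(n,{k:np.round(v,4).tolist() if not isinstance(v,str) else v for k,v in i.items()})
a=camera("scene");b=camera("top")
cv2.imwrite("pics/scene0.png",a[:,:,::-1]);cv2.imwrite("pics/top0.png",b[:,:,::-1])
E
```

```text
pics
{'time_s': 0.0, 'qpos': array([-1.26961424e+00,  3.00474286e-01,  1.52157736e+00, -2.90969862e-05,
        1.32069975e+00, -6.65615226e-02]), 'joint_vel': array([0.0021146 , 0.00023799, 0.0009086 , 0.00010549, 0.00089652,
       0.00028691]), 'tau': array([-8.55256494e-04, -5.31812525e+01, -3.52735126e+01,  7.08008185e-02,
        2.44121393e-02, -9.45766601e-05]), 'ee_pos': array([ 0.1976629 , -0.51297285,  0.20488616]), 'eef_rot': array([-1.57074738e+00,  1.15804485e-03, -1.20304548e+00]), 'force': array([-0.536942  , -0.17115515, -0.91664452]), 'moment': array([-0.04504319,  0.01027061,  0.02135897]), 'grip_width': 0.09406857201813883}
scene {'K': [[467.6912, 0.0, 322.0188], [0.0, 467.6912, 205.7141], [0.0, 0.0, 1.0]], 'R': [[-0.1402, 0.9901, -0.0002], [0.663, 0.0938, -0.7428], [-0.7354, -0.1043, -0.6696]], 't': [0.0446, -0.3348, 1.3172]}
top {'K': [[413.6833, 0.0, 319.2853], [0.0, 413.6833, 197.2144], [0.0, 0.0, 1.0]], 'R': [[-0.0217, -0.9998, 0.0049], [-0.9913, 0.0209, -0.1298], [0.1297, -0.0077, -0.9915]], 't': [0.0348, 0.5894, 0.9578]}
wrist {'K': [[303.3993, 0.0, 313.2365], [0.0, 303.3993, 203.3126], [0.0, 0.0, 1.0]], 'mount': [[1.0, -0.0009, 0.0003, 0.0002], [-0.0005, -0.2423, 0.9702, -0.179], [-0.0009, -0.9702, -0.2423, 0.0703], [0.0, 0.0, 0.0, 1.0]]}
```

View pics/scene0.png

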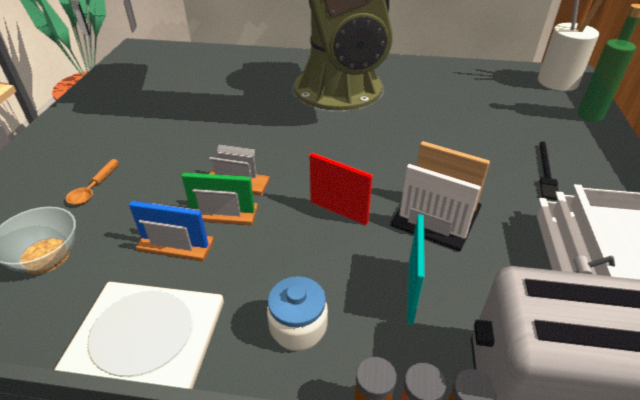

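View pics/top0.png

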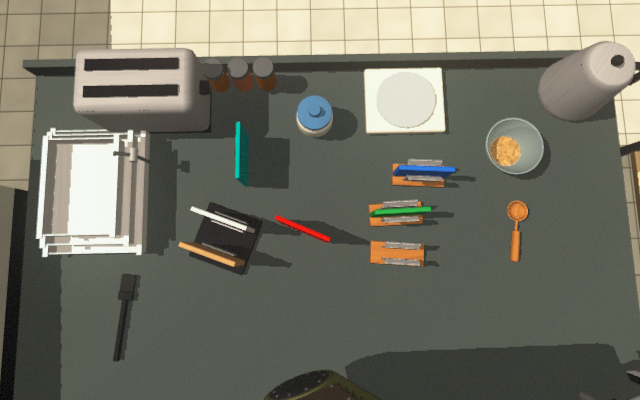

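The plate is the ribbed grey one in the stand: scene (440,205), top (220,219). The tan board is behind it, top (210,254). The red (303,229) and turquoise (241,153) plates in the top view are decoys. The empty holder is the one nearest the robot, scene (237,165), top (397,253). The other two hold green and blue boards. Next I confirm this in one enlarged crop.

```bash
cat > h.py <<'E'
from station import *
import numpy as np, cv2
def ray(cam,uv,z):
    i=camera_info(cam);K,R,t=map(np.array,(i["K"],i["R"],i["t"]))
    c=-R.T@t; d=R.T@np.linalg.inv(K)@np.array([*uv,1.]); return c+d*(z-c[2])/d[2]
def proj(cam,X):
    i=camera_info(cam);K,R,t=map(np.array,(i["K"],i["R"],i["t"]))
    p=(np.atleast_2d(X)@R.T+t)@K.T; return p[:,:2]/p[:,2:]
E
python3 - <<'E'
from h import *
b=cv2.imread("pics/top0.png")
f=lambda x,y:cv2.resize(b[y:y+80,x:x+90],None,fx=7,fy=7,interpolation=cv2.INTER_CUBIC)
A=f(175,195);B=f(355,200)
cv2.imwrite("pics/crop1.png",cv2.resize(np.vstack([np.hstack([A,B])]),(800,356)))
# 4.444 px per px
for n,uv,z in [("plate a",(191,208),.132),("plate b",(250,229),.132),("board a",(180,244),.132),("board b",(240,264),.132),("holder",(397,253),.012)]: print(n,ray("top",uv,z).round(4))
E
```

```text
plate a [0.56   0.3016 0.132 ]
plate b [0.5117 0.1738 0.132 ]
board a [0.4828 0.3237 0.132 ]
board b [0.4377 0.1951 0.132 ]
holder [ 0.4527 -0.164   0.012 ]
```

View pics/crop1.png

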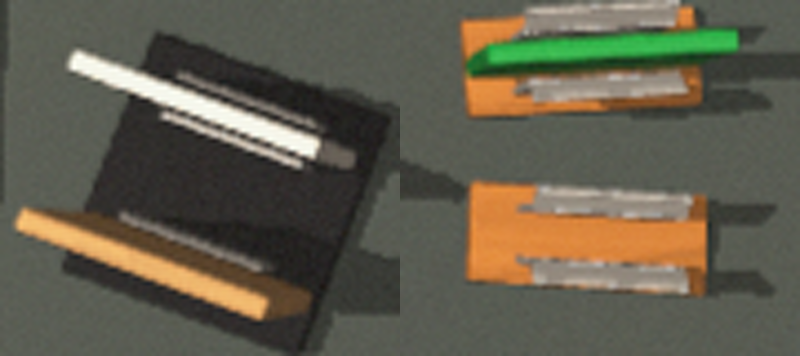

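Run:
```python
from h import *
c=lambda p,o:(p[0]/4.4444+o[0],p[1]/4.4444+o[1])
L=lambda pts,o,z:np.array([ray("top",c(p,o),z)[:2] for p in pts])
i=camera_info("top");print("cam",(-np.array(i["R"]).T@i["t"]).round(3))
def seg(n,P):
    d=P[0]-P[-1];print(n,"mid",P.mean(0).round(4),"len",np.linalg.norm(d).round(4),"dir deg",np.degrees(np.arctan2(d[1],d[0])).round(1))
S=(175,195);H=(355-90,200)
seg("plate top",L([(71,60),(321,147)],S,.132)); seg("board top",L([(20,220),(268,308)],S,.132))
q=L([(155,33),(388,118),(300,353),(65,268)],S,.012); seg("stand",q[[0,1]]);seg("stand",q[[0,3]]);print("stand c",q.mean(0).round(4))
h=L([(470,182),(706,197),(705,295),(468,280)],H,.012); seg("hold",h[[0,1]]);seg("hold",h[[3,2]]);seg("hold w",h[[0,3]]);print("hold c",h.mean(0).round(4))
# scene projections of the estimated points for cross-check
print(get_obs()["time_s"])
```

```text
cam [0.461 0.03  1.026]
plate top mid [0.5364 0.2407] len 0.1299 dir deg 69.7
board top mid [0.4595 0.2649] len 0.1277 dir deg 69.6
stand mid [0.5612 0.2274] len 0.1383 dir deg 68.8
stand mid [0.5221 0.3156] len 0.1366 dir deg -20.3
stand c [0.4975 0.2513]
hold mid [ 0.4777 -0.1659] len 0.1297 dir deg 85.1
hold mid [ 0.4246 -0.1626] len 0.1294 dir deg 85.2
hold w mid [ 0.4566 -0.0997] len 0.0532 dir deg -3.3
hold c [ 0.4511 -0.1642]
0.1
```

```bash
cat >> h.py <<'E'
from scipy.spatial.transform import Rotation as Ro
def delta(p,yaw_deg,frm=None):
    """tool-frame turn (5deg units) and shift (cm) from current (or given pos,rpy) pose to a tool-down pose"""
    o=get_obs(); a,r=frm or (o["ee_pos"],o["eef_rot"])
    R0=Ro.from_euler("xyz",r); R1=Ro.from_euler("xyz",[-np.pi/2,0,np.radians(yaw_deg)])
    print("turn",((R0.inv()*R1).as_rotvec()/np.radians(5)).round(2),"shift cm",(R0.inv().apply(np.array(p)-a)*100).round(2))
E
python3 - <<'E'
from h import *
delta([.43,-.14,.24],-45)
delta([.536,.24,.21],-20.4,([.43,-.14,.24],[-np.pi/2,0,np.radians(-45)]))
E
```

```text
turn [-0.   -4.79 -0.01] shift cm [-26.46  -3.48  35.09]
turn [ 0.   -4.92  0.  ] shift cm [-19.37   3.    34.37]
```

>>> {"op": "send_rows", "data": {
  "series": "0 -0.3 0 -1 -0.5 1.5 0.28; 0 -0.8 0 -3.5 -1 4.5 0.28; 0 -1.2 0 -6 -1.5 8 0.28; 0 -1.7 0 -8.5 -2 11.2 0.28; 0 -2.2 0 -11 -2.5 14.5 0.28; 0 -2.7 0 -13.5 -3 18 0.28; 0 -3.2 0 -16 -3.5 21.2 0.28; 0 -3.6 0 -18.5 -3.5 24.5 0.28; 0 -3.9 0 -20.5 -3.5 27.2 0.28; 0 -4 0 -21.2 -3.5 28.1 0.28",
  "newtons": 40
}}

```text
time_s: 0.93
ee_pos: [0.3852, -0.211, 0.2405]
eef_rot: [-1.57, 0.0, -0.85]
force: [-1.5, -0.7, 0.0]
grip_width: 0.0601
```

Run:
```python
from h import *
o=get_obs();print(o["time_s"],o["ee_pos"],o["eef_rot"],o["grip_width"])
delta([.536,.24,.22],-20.4)
```

```text
0.9333 [ 0.38519332 -0.21103663  0.24051008] [-1.57020455e+00  1.00352846e-04 -8.49519186e-01] 0.060141855691348924
turn [-0.01 -5.65  0.  ] shift cm [-23.91   2.08  41.11]
```

>>> {"op": "send_rows", "data": {
  "series": "0 -0.2 0 -1 0 1.7 0.28; 0 -0.7 0 -3 0 5.2 0.28; 0 -1.1 0 -5 0 8.6 0.28; 0 -1.6 0 -7 0 12 0.28; 0 -2.1 0 -9 0 15.5 0.28; 0 -2.6 0 -11 0 19 0.28; 0 -3.1 0 -13 0 22.4 0.28; 0 -3.6 0 -15 0.2 25.8 0.28; 0 -3.9 0 -16.4 0.4 28.2 0.28; 0 -4 0 -17 0.5 29.2 0.28"
}}

```text
time_s: 1.77
ee_pos: [0.4924, 0.1086, 0.2347]
eef_rot: [-1.571, 0.001, -0.501]
force: [0.3, -0.2, 1.2]
grip_width: 0.0603
```

Run:
```python
from h import *
o=get_obs();print(o["time_s"],o["ee_pos"],o["eef_rot"],o["grip_width"])
delta([.536,.24,.22],-20.4)
```

```text
1.7667 [0.49240393 0.1086426  0.23472453] [-1.57113187e+00  1.00242500e-03 -5.00698924e-01] 0.06034312111941539
turn [ 0.   -1.66 -0.01] shift cm [-2.48  1.47 13.62]
```

>>> {"op": "send_rows", "data": {
  "series": "0 -0.2 0 -0.3 0.2 1.5 0.28; 0 -0.5 0 -0.8 0.5 4 0.28; 0 -0.9 0 -1.3 0.8 7 0.28; 0 -1.3 0 -1.9 1.1 10 0.28; 0 -1.5 0 -2.3 1.3 12 0.28; 0 -1.6 0 -2.4 1.4 13.2 0.28; 0 -1.65 0 -2.5 1.5 13.6 0.28; 0 -1.65 0 -2.5 1.5 13.6 0.28; 0 -1.65 0 -2.5 1.5 13.6 0.28; 0 -1.65 0 -2.5 1.5 13.6 0.28"
}}

```text
time_s: 2.6
ee_pos: [0.536, 0.2358, 0.2207]
eef_rot: [-1.571, -0.0, -0.362]
force: [1.4, 0.1, -0.6]
grip_width: 0.0601
```

```bash
cat >> h.py <<'E'
def wproj(X,o):
    i=camera_info("wrist");M=np.array(i["mount"]);K=np.array(i["K"])
    T=np.eye(4);T[:3,:3]=Ro.from_euler("xyz",o["eef_rot"]).as_matrix();T[:3,3]=o["ee_pos"]
    C=np.linalg.inv(T@M);p=(np.atleast_2d(X)@C[:3,:3].T+C[:3,3])@K.T;return p[:,:2]/p[:,2:]
def wray(uv,z,o):
    i=camera_info("wrist");M=np.array(i["mount"]);K=np.array(i["K"])
    T=np.eye(4);T[:3,:3]=Ro.from_euler("xyz",o["eef_rot"]).as_matrix();T[:3,3]=o["ee_pos"];C=T@M
    d=C[:3,:3]@np.linalg.inv(K)@np.array([*uv,1.]);return C[:3,3]+d*(z-C[2,3])/d[2]
def rect(c,yaw,wx,wy,z):
    a=np.radians(yaw);x=np.array([np.cos(a),np.sin(a)]);y=np.array([-x[1],x[0]])
    return np.array([[*(np.array(c)+sx*wx/2*x+sy*wy/2*y),z] for sx,sy in [(1,1),(-1,1),(-1,-1),(1,-1)]])
E
python3 - <<'E'
from h import *
o=get_obs();w=camera("wrist");print(o["time_s"],o["ee_pos"],o["eef_rot"])
im=w[:,:,::-1].copy()
q=wproj(rect((.5364,.2407),-20.4,.010,.13,.132),o);cv2.polylines(im,[np.round(q).astype(int)],True,(0,0,255),1);print(q.round(0).tolist())
cv2.imwrite("pics/w1.png",im)
E
```

```text
2.6 [0.53602579 0.2357517  0.22068403] [-1.57081354e+00 -1.91380873e-04 -3.62163117e-01]
[[316.0, 128.0], [305.0, 128.0], [307.0, 267.0], [317.0, 267.0]]
```

View pics/w1.png

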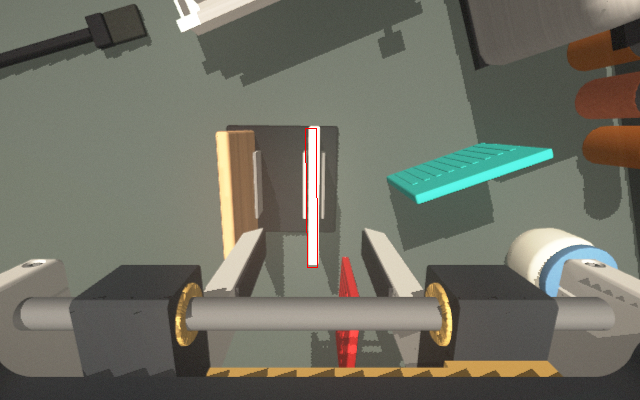

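Run:
```python
from h import *
delta([.537,.241,.104],-20.4)
```

```text
turn [-0.   -0.07  0.  ] shift cm [-0.1  11.68  0.51]
```

>>> {"op": "send_rows", "data": {
  "series": "0 -0.07 0 0 1 0.3 0.28; 0 -0.07 0 -0.1 3 0.5 0.28; 0 -0.07 0 -0.1 5 0.5 0.28; 0 -0.07 0 -0.1 7 0.5 0.28; 0 -0.07 0 -0.1 8.7 0.5 0.28; 0 -0.07 0 -0.1 10 0.5 0.28; 0 -0.07 0 -0.1 11 0.5 0.28; 0 -0.07 0 -0.1 11.5 0.5 0.28; 0 -0.07 0 -0.1 11.7 0.5 0.28; 0 -0.07 0 -0.1 11.7 0.5 0.28"
}}

```text
time_s: 3.48
ee_pos: [0.537, 0.2418, 0.1034]
eef_rot: [-1.571, -0.0, -0.355]
force: [-0.2, -0.8, 0.0]
grip_width: 0.0604
```

>>> {"op": "send_rows", "data": {
  "series": "0 0 0 0 0 0 0; 0 0 0 0 0 0 -0.3; 0 0 0 0 0 0 -0.6; 0 0 0 0 0 0 -0.8; 0 0 0 0 0 0 -1; 0 0 0 0 0 0 -1; 0 0 0 0 0 0 -1; 0 0 0 0 0 0 -1; 0 0 0 0 0 0 -1; 0 0 0 0 0 0 -1",
  "newtons": 40
}}

```text
time_s: 4.32
ee_pos: [0.5369, 0.2418, 0.1035]
eef_rot: [-1.571, 0.0, -0.355]
force: [-0.6, 0.0, 0.4]
grip_width: 0.0097
```

>>> {"op": "send_rows", "data": {
  "series": "0 0 0 0 -0.3 0 -1; 0 0 0 0 -1 0 -1; 0 0 0 0 -2 0 -1; 0 0 0 0 -3 0 -1; 0 0 0 0 -4.3 0 -1; 0 0 0 0 -5.8 0 -1; 0 0 0 0 -7.3 0 -1; 0 0 0 0 -8.6 0 -1; 0 0 0 0 -9.6 0 -1; 0 0 0 0 -10 0 -1"
}}

```text
time_s: 5.15
ee_pos: [0.5373, 0.242, 0.2058]
eef_rot: [-1.569, -0.002, -0.355]
force: [0.2, 0.7, -3.2]
grip_width: 0.0096
```

>>> {"op": "send_rows", "data": {
  "series": "0 0 0 0 -0.5 0 -1; 0 0 0 0 -1.5 0 -1; 0 0 0 0 -2.5 0 -1; 0 0 0 0 -3.5 0 -1; 0 0 0 0 -4.5 0 -1; 0 0 0 0 -5.3 0 -1; 0 0 0 0 -5.8 0 -1; 0 0 0 0 -6 0 -1; 0 0 0 0 -6 0 -1; 0 0 0 0 -6 0 -1"
}}

```text
time_s: 5.98
ee_pos: [0.5368, 0.2418, 0.2631]
eef_rot: [-1.571, 0.0, -0.355]
force: [0.3, 0.6, -4.7]
grip_width: 0.01
```

Run:
```python
from h import *
o=get_obs();print(o["time_s"],o["ee_pos"],o["eef_rot"],o["force"],o["grip_width"])
a=camera("scene");b=camera("wrist")
cv2.imwrite("pics/lift.png",np.hstack([a[60:280,330:530],b[60:280,200:450]])[:,:,::-1])
# plate offset in tool: foot at .012 when TCP .1035
delta([.4511,-.1642,.264],-4.9)
delta([.495,.03,.264],-13)
```

```text
5.9833 [0.53679712 0.24176202 0.26305253] [-1.57117753e+00  4.78511674e-04 -3.54791758e-01] [ 0.30988786  0.64131343 -4.66910313] 0.010003950073271116
turn [ 0.01 -3.09 -0.01] shift cm [  6.07  -0.09 -41.04]
turn [ 0.01 -1.47 -0.01] shift cm [  3.44  -0.1  -21.31]
```

View pics/lift.png

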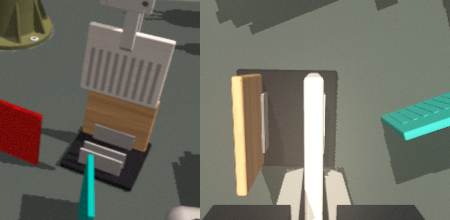

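The plate is held at about 10 mm opening and clear of the stand. The board still stands in its slot. Now I carry the plate over to the holder.

>>> {"op": "send_rows", "data": {
  "series": "0 -0.1 0 0.1 0 -0.7 -1; 0 -0.2 0 0.4 0 -2.3 -1; 0 -0.4 0 0.7 0 -4.8 -1; 0 -0.6 0 1.2 0 -7.6 -1; 0 -0.8 0 1.7 0 -10.6 -1; 0 -1 0 2.2 0 -13.6 -1; 0 -1.2 0 2.6 0 -16.5 -1; 0 -1.3 0 3 0 -19 -1; 0 -1.4 0 3.3 0 -20.7 -1; 0 -1.5 0 3.4 0 -21.3 -1"
}}

```text
time_s: 6.92
ee_pos: [0.4941, 0.0279, 0.2635]
eef_rot: [-1.571, -0.0, -0.225]
force: [-0.4, 0.6, -3.9]
grip_width: 0.0098
```

Run:
```python
from h import *
delta([.4511,-.1642,.264],-4.9)
```

```text
turn [ 0.01 -1.6   0.  ] shift cm [  0.09  -0.04 -19.69]
```

>>> {"op": "send_rows", "data": {
  "series": "0 -0.1 0 0 0 -0.7 -1; 0 -0.2 0 0 0 -2.3 -1; 0 -0.4 0 0 0 -4.8 -1; 0 -0.6 0 0 0 -7.6 -1; 0 -0.9 0 0 0 -10.6 -1; 0 -1.1 0 0 0 -13.4 -1; 0 -1.3 0 0.1 0 -16 -1; 0 -1.5 0 0.1 0 -18 -1; 0 -1.6 0 0.1 0 -19.2 -1; 0 -1.6 0 0.1 0 -19.7 -1"
}}

```text
time_s: 7.75
ee_pos: [0.4518, -0.1631, 0.2633]
eef_rot: [-1.571, 0.0, -0.084]
force: [0.2, 0.1, -4.0]
grip_width: 0.0098
```

Run:
```python
from h import *
o=get_obs();w=camera("wrist");print(o["time_s"],o["ee_pos"],o["eef_rot"])
t=camera("top");s=camera("scene")
im=w[:,:,::-1].copy()
H=(.4511,-.1642)
for r in (rect(H,-4.9,.054,.13,.012),rect(H,-4.9,.024,.08,.067)): cv2.polylines(im,[np.round(wproj(r,o)).astype(int)],True,(0,0,255),1)
p=o["ee_pos"];P=rect((p[0],p[1]),np.degrees(o["eef_rot"][2]),.010,.13,p[2]-.0915)
cv2.polylines(im,[np.round(wproj(P,o)).astype(int)],True,(255,0,255),1)
s=s[:,:,::-1].copy()
P2=P.copy();P2[:,2]+=.12
for q in (P,P2,rect(H,-4.9,.054,.13,.012)):cv2.polylines(s,[np.round(proj("scene",q)).astype(int)],True,(255,0,255) if q[0,2]>.1 else (0,0,255),1)
B=cv2.resize(s[70:270,110:330],None,fx=2,fy=2,interpolation=cv2.INTER_CUBIC)
cv2.imwrite("pics/over.png",np.hstack([im[:,140:500],B]))
```

```text
7.75 [ 0.45177789 -0.16305805  0.26328183] [-1.57081222e+00  2.32951776e-04 -8.42634257e-02]
```

View pics/over.png

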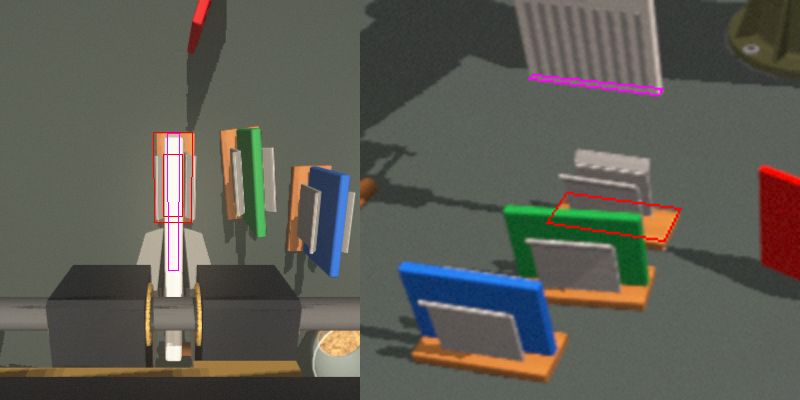

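Wrist view: the holder overlay (columns 154–196) lies within about 1–2 px of the real base, and the plate (centre column 174) is centred over the slot. In the scene view the predicted plate foot lies on the real one. Now I lower it in.

>>> {"op": "send_rows", "data": {
  "series": "0 0 0 0 0.3 0 -1; 0 0 0 0 1 0 -1; 0 0 0 0 2 0 -1; 0 0 0 0 3.2 0 -1; 0 0 0 0 4.5 0 -1; 0 0 0 0 5.8 0 -1; 0 0 0 0 7 0 -1; 0 0 0 0 7.9 0 -1; 0 0 0 0 8.4 0 -1; 0 0 0 0 8.5 0 -1"
}}

```text
time_s: 8.73
ee_pos: [0.4517, -0.1617, 0.1773]
eef_rot: [-1.57, 0.002, -0.084]
force: [-0.1, 0.3, -3.7]
grip_width: 0.01
```

>>> {"op": "send_rows", "data": {
  "series": "0 0 0 0 0.2 0 -1; 0 0 0 0 0.6 0 -1; 0 0 0 0 1.1 0 -1; 0 0 0 0 1.7 0 -1; 0 0 0 0 2.3 0 -1; 0 0 0 0 2.9 0 -1; 0 0 0 0 3.4 0 -1; 0 0 0 0 3.8 0 -1; 0 0 0 0 4 0 -1; 0 0 0 0 4 0 -1"
}}

```text
time_s: 9.57
ee_pos: [0.4519, -0.162, 0.138]
eef_rot: [-1.571, 0.001, -0.084]
force: [0.1, -0.6, -4.1]
grip_width: 0.0095
```

Foot at about 46 mm, inside the cheeks, with no contact force. I continue down slowly to the floor.

>>> {"op": "send_rows", "data": {
  "series": "0 0 0 0 0.3 0 -1; 0 0 0 0 0.7 0 -1; 0 0 0 0 1.2 0 -1; 0 0 0 0 1.7 0 -1; 0 0 0 0 2.2 0 -1; 0 0 0 0 2.6 0 -1; 0 0 0 0 2.9 0 -1; 0 0 0 0 3.1 0 -1; 0 0 0 0 3.2 0 -1; 0 0 0 0 3.2 0 -1"
}}

```text
time_s: 10.4
ee_pos: [0.452, -0.162, 0.1063]
eef_rot: [-1.571, 0.0, -0.084]
force: [-0.2, -0.5, -3.5]
grip_width: 0.0093
```

>>> {"op": "send_rows", "data": {
  "series": "0 0 0 0 0.05 0 -1; 0 0 0 0 0.1 0 -1; 0 0 0 0 0.15 0 -1; 0 0 0 0 0.2 0 -1; 0 0 0 0 0.24 0 -1; 0 0 0 0 0.28 0 -1; 0 0 0 0 0.3 0 -1; 0 0 0 0 0.3 0 -1; 0 0 0 0 0.3 0 -1; 0 0 0 0 0.3 0 -1"
}}

```text
time_s: 11.23
ee_pos: [0.4521, -0.162, 0.1035]
eef_rot: [-1.571, -0.0, -0.084]
force: [0.3, 0.2, -4.4]
grip_width: 0.0098
```

Run:
```python
from h import *
o=get_obs();w=camera("wrist");print(o["time_s"],o["ee_pos"],o["force"])
s=camera("scene")
B=cv2.resize(s[100:240,130:300],None,fx=2.5,fy=2.5,interpolation=cv2.INTER_CUBIC)
W=cv2.resize(w[:,140:500],(315,350))
cv2.imwrite("pics/in.png",np.hstack([W,B])[:,:,::-1])
```

```text
11.2333 [ 0.45205286 -0.16202741  0.10346442] [ 0.31673011  0.16144429 -4.44372714]
```

View pics/in.png

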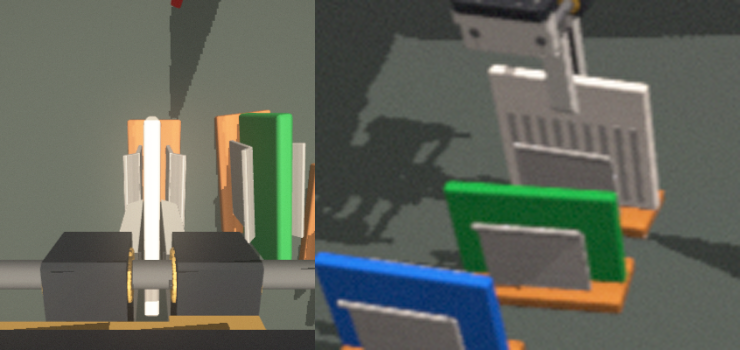

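The plate is in the slot between the cheeks (column 152 in the left picture) and looks upright, but its weight is still on the gripper. I lower it gently until the floor takes the load.

>>> {"op": "send_rows", "data": {
  "series": "0 0 0 0 0.02 0 -1; 0 0 0 0 0.04 0 -1; 0 0 0 0 0.06 0 -1; 0 0 0 0 0.08 0 -1; 0 0 0 0 0.1 0 -1; 0 0 0 0 0.12 0 -1; 0 0 0 0 0.14 0 -1; 0 0 0 0 0.15 0 -1; 0 0 0 0 0.15 0 -1; 0 0 0 0 0.15 0 -1"
}}

```text
time_s: 12.17
ee_pos: [0.4525, -0.1621, 0.1034]
eef_rot: [-1.571, -0.001, -0.084]
force: [-4.8, 3.9, 16.8]
grip_width: 0.0098
```

Floor contact (+21 N). I relax by 1 mm, then open gradually.

>>> {"op": "send_rows", "data": {
  "series": "0 0 0 0 -0.05 0 -1; 0 0 0 0 -0.1 0 -1; 0 0 0 0 -0.1 0 -1; 0 0 0 0 -0.1 0 -0.7; 0 0 0 0 -0.1 0 -0.6; 0 0 0 0 -0.1 0 -0.5; 0 0 0 0 -0.1 0 -0.4; 0 0 0 0 -0.1 0 -0.2; 0 0 0 0 -0.1 0 -0.1; 0 0 0 0 -0.1 0 -0.1"
}}

```text
time_s: 13.0
ee_pos: [0.452, -0.162, 0.1029]
eef_rot: [-1.571, 0.0, -0.084]
force: [0.4, -0.3, -0.0]
grip_width: 0.0413
```

Run:
```python
from h import *
o=get_obs();w=camera("wrist");print(o["time_s"],o["ee_pos"],o["force"],o["grip_width"])
W=cv2.resize(w[80:280,220:420],None,fx=2,fy=2)
cv2.imwrite("pics/rel.png",W[:,:,::-1])
```

```text
13.0 [ 0.45202846 -0.16204575  0.10291517] [ 0.43137933 -0.27171601 -0.04237473] 0.04130498177451396
```

View pics/rel.png

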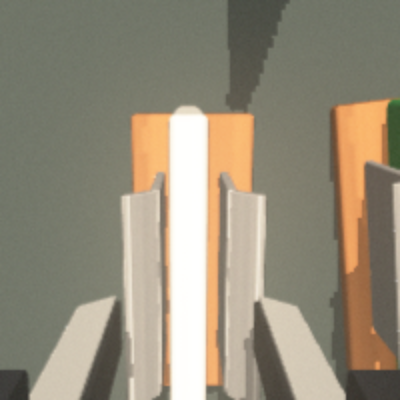

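The fingers are off the plate on both sides, and it stands in the middle of the slot. I retreat straight up.

>>> {"op": "send_rows", "data": {
  "series": "0 0 0 0 -0.3 0 -0.1; 0 0 0 0 -1 0 -0.1; 0 0 0 0 -2 0 -0.1; 0 0 0 0 -3.5 0 -0.1; 0 0 0 0 -5 0 -0.1; 0 0 0 0 -7 0 -0.1; 0 0 0 0 -9 0 -0.1; 0 0 0 0 -10.5 0 -0.1; 0 0 0 0 -11.6 0 -0.1; 0 0 0 0 -12 0 -0.1"
}}

```text
time_s: 13.88
ee_pos: [0.4525, -0.1622, 0.2252]
eef_rot: [-1.572, -0.003, -0.084]
force: [0.5, -0.9, 0.4]
grip_width: 0.0423
```

Run:
```python
from h import *
o=get_obs();s=camera("scene")[:,:,::-1].copy();w=camera("wrist")[:,:,::-1].copy();print(o["time_s"],o["ee_pos"],o["force"])
H=(.4511,-.1642)
for z in (.012,.132):
    cv2.polylines(s,[np.round(proj("scene",rect(H,-4.9,.01,.13,z))).astype(int)],True,(255,0,255),1)
    cv2.polylines(w,[np.round(wproj(rect(H,-4.9,.01,.13,z),o)).astype(int)],True,(255,0,255),1)
cv2.imwrite("pics/end.png",np.hstack([s[90:290,130:510],w[90:290,200:450]]))
```

```text
13.8833 [ 0.45247    -0.16222931  0.22521246] [ 0.53700607 -0.893512    0.3682752 ]
```

View pics/end.png

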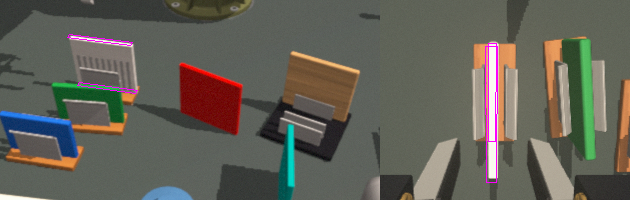

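The plate stands in the holder, and its top and foot lie on the predicted outlines in both views. The board is still standing in the stand, and the gripper is clear. I hand in.

```bash
python3 -c "
from station import *
print(hand_in())"
```

```text
the job is handed in; nothing more can be done
None
```

I lifted the plate out of the drying stand and lowered it into the empty holder nearest the robot. At the bottom it touched the slot floor (about 21 N). I then let go, retreated 12 cm straight up and handed in at about 14 s of the 48 s allowed; no verdict was given.

In the last scene and wrist pictures, the plate's top and foot matched the outlines predicted for a centred, upright plate to within about 1–2 px. The gripper was clear of the plate, with no load on the wrist, and the board was still standing in the drying stand. I judged the board by eye and did not measure its position again. No check failed or disagreed.

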